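# Move the dish carrier to the blue station

## Robot

A 7-joint arm with a two-finger parallel gripper is mounted at the origin on a cart in front of the work surface, level with it; the furniture and walls round the work are solid. World frame = base frame: x ahead of the robot, y to its left, z up, the work surface at z = 0. Lengths are in m, angles in rad, forces in N, time in s.
With the tool pointing down it reaches from about 0.4 to 0.925 m from the base axis. Payload 5.6 kg.
Tool frame: the origin (TCP) lies between the finger pads; the fingertips stand 8 mm ahead of it and the grasp point (between the pads) lies 11 mm behind it; z points along the fingers, y is the line along which they close (so a half turn about z gives the same grasp; the last joint's range is limited). The gripper opens to 85 mm and grips with 20 to 120 N. Pads are 22 mm wide; open, the fingers measure 114 mm over their backs; the gripper's body (76 mm by 85 mm) begins 54 mm behind the grasp point. The pads swing forward as they close: fully open they stand 13 mm farther back than shut.
Start: joints at [-1.365, 0.468, -0.012, 1.603, 0.006, 1.071, -0.056], TCP at [0.16, 0.63, 0.239] pointing down, gripper open.
Joint ranges: [-2.53, 2.53], [-0.31, 2.02], [-1.57, 1.55], [0.28, 2.44], [-1.29, 4.43], [0.15, 1.84], [-2.92, 2.92]. Speed limits (rad/s): [2.57, 2.57, 3.14, 3.14, 3.14, 3.14, 3.14].

## Interface

Orientations are given as a unit quaternion [x, y, z, w].
In Python, from rig import bot gives the robot as it stands. The module is installed in compiled form; this text tells all that it offers. Calls block until the motion is done:
- bot.move_pose(position, orientation): joint-space move of the TCP to a pose.
- bot.move_linear(position, rate=0.15, rotation=None, stop_force=None): straight line of the TCP; rotation=None keeps the orientation; rate is the mean speed in m/s. With stop_force (N) it stops when the force on the tool has changed by that much, and returns True; else False.
- bot.move_j(angles): joint-space move.
- bot.command_gripper(opening): finger opening in m; the grip force is fixed at half the most; returns when the fingers have stopped.
- bot.hold(seconds).
- bot.ik(position, orientation): joint angles nearest the present ones, or None.
- bot.grab_frame(name): name is "scene" or "top" or "wrist"; returns a dict with "img" (480x640x3 uint8, red, green, blue), "mtx" (3x3 intrinsics, pixels), "R" (3x3) and "t" (3): a world point X has camera coordinates R X + t. Camera axes: x right, y down, z forward; pixel columns grow to the right and rows downward; lengths in m; the calibration is good to about 2 mm. A picture is of the moment at which its call begins. There is no depth.
A pose or a line that the arm cannot do raises bot.Unreachable and nothing moves.
- bot.hand_in(): hands the job in; it is judged then, once.
Readings, each from a call of its own:
- bot.read_time(): time.
- bot.read_q(): joint angles.
- bot.read_joint_vel(): joint speeds.
- bot.read_joint_torque(): joint torques, N m.
- bot.read_position(): TCP position.
- bot.read_eef_rot(): TCP orientation.
- bot.read_ft_force(): force on the tool from outside, world axes, zero at the start.
- bot.read_ft_torque(): the same for the moment, N m.
- bot.read_finger_gap(): finger opening in m.
- bot.read_gripper_force(): force on a finger pad.
Only numpy, scipy, OpenCV 4.12 (cv2) and the standard library are available. Lean on these libraries where they do the work, as an engineer would, in place of code of your own. Each camera call takes 0.05 s, during which the arm holds its last target. There are 200 camera calls.

## Task

Bring the culture dish to the blue station: squeeze the orange release button fully into the carrier's black grip block, and keep it squeezed while you slide the carrier along its rail until the red index tongue points at the middle of the blue clip (not the yellow one). Then let go, so that the button springs out and the carrier is locked there. Leave the glass beaker alone.

Things in the scene. Friction and masses are not known exactly. Their poses are not given: they have to be found in the camera images.
- carrier_grip (a point): centre of the carrier's black grip block (x 40, y 32, z 54 mm), 66 mm above the worktop, top 20 mm higher. Axes: y along the rail, z up, x across it, away from the robot. From above, squeeze block and button along x: 48 mm wide, -28 to +20 mm from here, 41 mm squeezed. Level in y, a red index tongue points to -x. Saddle 33 mm below; dish fixed beside it (89 mm wide), centred 80 mm to +x, top 40 mm below
- release (a joint): orange release button, m: 0 out (a pawl locks the carrier), 0.007 fully in (free to slide, about 2 N; a half-pressed button still locks). On the -x face of the grip block, at the height of carrier_grip, 24 mm along y, 30 mm high, standing out 8 mm; pushed in towards +x against a spring, 6 N to start, 10 N fully in; springs out when let go, into the nearest notch (every 10 mm)
- blue_clip_mark (a point): middle of the top of the blue station clip: 24 mm along the rail, 12 mm across, 23.5 mm high, fixed on the robot's side of the aluminium rail (360 x 40 x 24 mm), 27 mm to -x of its middle line. Same axes as carrier_grip. It is 75 to 110 mm from the rail's middle, towards either end; a like yellow clip is at the other. The carrier starts near the middle and can travel 135 mm either way
- beaker: clear glass beaker, 52 mm wide, 66 mm high, standing loose on the worktop behind the rail; origin at the centre of its underside. To be left alone

How it is judged:
By the outcome, as a careful person would: the job done as asked, in the order asked, and still so for the second after the job is handed in, with the robot touching nothing.
It also fails if it takes over 29 s, if anything falls off the work surface, if the arm or the gripper's body presses on something with over 40 N, if the wrist force passes 120 N, or if a joint passes its speed limit or range.

## Working session

There is one attempt and no reset: what is moved stays moved. The work goes in short steps, each a Python script; the robot and the scene stay as the last script left them, time stands still between calls to the robot, and variables do not carry over. Pictures are saved under pics/ and viewed, at most 10 in all, crops included, and the job is handed in when it is done.

```bash
mkdir -p pics; python3 - <<'E'
from rig import bot
import cv2,numpy as np
for n in("scene","top"):
    f=bot.grab_frame(n); cv2.imwrite(f"pics/{n}0.png",f["img"][:,:,::-1]); np.savez(f"pics/{n}0.npz",**f)
    print(n,f["mtx"].tolist(),np.round(f["R"],3).tolist(),f["t"], -f["R"].T@f["t"])
print(bot.read_time(),bot.read_eef_rot())
E
```

```text
scene [[526.1334598755369, 0.0, 327.7669373294774], [0.0, 526.1334598755369, 242.08196694923285], [0.0, 0.0, 1.0]] [[0.872, -0.489, 0.002], [-0.204, -0.366, -0.908], [0.445, 0.792, -0.419]] [-0.31847285  0.27976144  0.40322088] [ 0.15538159 -0.37255619  0.42348193]
top [[493.1334429535839, 0.0, 322.040741624743], [0.0, 493.1334429535839, 234.59099439177], [0.0, 0.0, 1.0]] [[0.152, -0.988, 0.006], [-0.96, -0.149, -0.237], [0.235, 0.031, -0.972]] [0.22995944 0.59066241 0.7665188 ] [0.35237127 0.29178085 0.8831834 ]
0.1 [ 1.24114790e-01  9.92267533e-01 -8.13012979e-04 -4.01006508e-05]
```

View pics/top0.png

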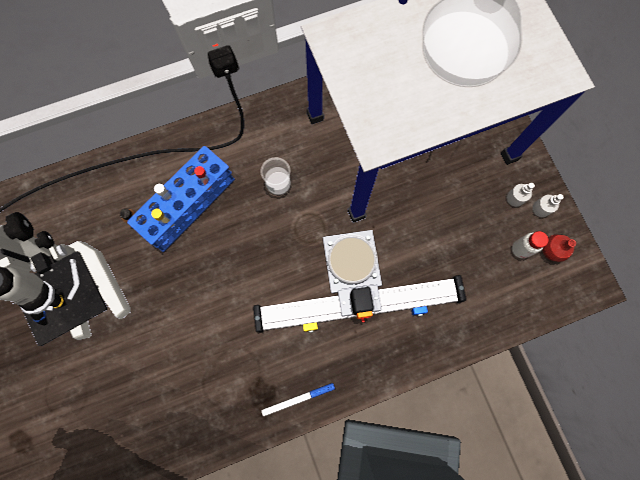

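View pics/scene0.png

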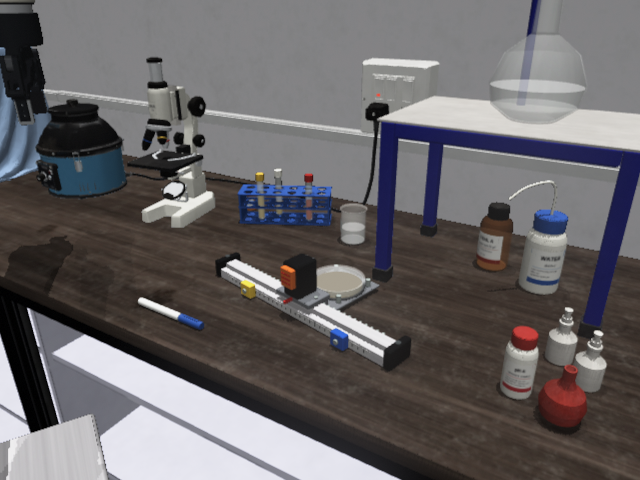

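The top view shows the rail from (258,318) to (462,290), with the grip block at (362,300), the orange button at (364,315), the blue clip at (420,310), the yellow clip at (310,327) and the beaker at (277,178). The scene view shows the same layout: button (290,277), blue clip (339,340), and a raised shelf behind and to the right.

```bash
cat > h.py <<'E'
import cv2,numpy as np
def ray(f,u,v,z):
    d=f["R"].T@np.linalg.inv(f["mtx"])@np.array([u,v,1.]); c=-f["R"].T@f["t"]
    return c+d*(z-c[2])/d[2]
def tri(fs,ps):
    A=np.zeros((3,3));b=np.zeros(3)
    for f,(u,v) in zip(fs,ps):
        d=f["R"].T@np.linalg.inv(f["mtx"])@np.array([u,v,1.]);d/=np.linalg.norm(d);c=-f["R"].T@f["t"]
        P=np.eye(3)-np.outer(d,d);A+=P;b+=P@c
    return np.linalg.solve(A,b)
H=dict(blue=((105,120,60),(125,255,255)),yellow=((20,150,100),(32,255,255)),orange=((5,180,120),(15,255,255)),red=((0,150,80),(3,255,255)))
def blobs(img,col,roi,amin=8):
    m=cv2.inRange(cv2.cvtColor(img,cv2.COLOR_RGB2HSV),*H[col]);k=np.zeros_like(m);x0,y0,x1,y1=roi;k[y0:y1,x0:x1]=255
    n,_,s,c=cv2.connectedComponentsWithStats(m&k)
    return sorted([(int(s[i,4]),s[i,:4].tolist(),c[i].round(1).tolist()) for i in range(1,n) if s[i,4]>=amin],reverse=True)[:3]
E
python3 - <<'E'
from h import *
F={n:dict(np.load(f"pics/{n}0.npz")) for n in("scene","top")}
roi=dict(top=(240,270,480,340),scene=(210,240,420,370))
for c in H:
    b={n:blobs(F[n]["img"],c,roi[n]) for n in F}
    print(c,b)
    if all(b.values()): print("  tri",tri([F["scene"],F["top"]],[b["scene"][0][2],b["top"][0][2]]).round(4))
T=F["top"]
# rail white mask
hsv=cv2.cvtColor(T["img"],cv2.COLOR_RGB2HSV); m=cv2.inRange(hsv,(0,0,170),(180,40,255)); 
k=np.zeros_like(m);k[275:332,258:340]=255;k[275:332,385:462]=255
r=cv2.minAreaRect(cv2.findNonZero(m&k)); print(r)
p=[ray(T,u,v,.024) for u,v in cv2.boxPoints(r)]; print(np.round(p,4))
for uv in((365,165),(590,85)): print("shelf",[ray(T,*uv,z).round(3).tolist() for z in(.2,.25,.3)])
for uv in((358,218),(375,275)):pass
print("leg",ray(T,358,216,0),ray(F["scene"],383,278,0))
s=F["scene"]; print("shelfcorner tri",tri([s,T],[(382,122),(365,166)]), tri([s,T],[(375,270),(378,275)]))
big=cv2.resize(T["img"][270:345,245:475],None,fx=3.4,fy=3.4,interpolation=cv2.INTER_CUBIC);cv2.imwrite("pics/crop1.png",big[:,:,::-1])
E
```

```text
blue {'scene': [(429, [375, 240, 17, 30], [383.3, 253.6]), (266, [330, 329, 18, 22], [339.3, 338.9])], 'top': [(56, [412, 306, 16, 9], [418.8, 310.7])]}
  tri [0.4738 0.1306 0.1263]
yellow {'scene': [(168, [241, 281, 14, 18], [248.1, 288.9])], 'top': [(100, [303, 323, 15, 9], [310.0, 326.6]), (50, [358, 312, 14, 5], [364.3, 313.8])]}
  tri [0.3975 0.3146 0.0112]
orange {'scene': [(107, [281, 265, 14, 24], [288.9, 272.4])], 'top': [(13, [357, 313, 8, 6], [359.4, 316.4]), (8, [366, 314, 7, 3], [369.4, 315.5])]}
  tri [0.4271 0.2343 0.0694]
red {'scene': [(23, [284, 298, 8, 5], [287.3, 300.0]), (8, [282, 277, 8, 4], [285.5, 278.5])], 'top': [(14, [360, 318, 5, 5], [362.4, 319.6])]}
  tri [0.4231 0.2269 0.0294]
((357.4302062988281, 297.5288391113281), (52.90406799316406, 196.8514862060547), 81.57302856445312)
[[0.4512 0.4185 0.024 ]
 [0.5545 0.0864 0.024 ]
 [0.4645 0.0647 0.024 ]
 [0.3651 0.3891 0.024 ]]
shelf [[0.632, 0.267, 0.2], [0.611, 0.268, 0.25], [0.591, 0.27, 0.3]]
shelf [[0.816, -0.06, 0.2], [0.782, -0.034, 0.25], [0.748, -0.008, 0.3]]
leg [0.61109144 0.25881978 0.        ] [0.61561568 0.25757407 0.        ]
shelfcorner tri [0.60649803 0.26838536 0.25903838] [0.52248748 0.19923462 0.06015732]
```

View pics/crop1.png

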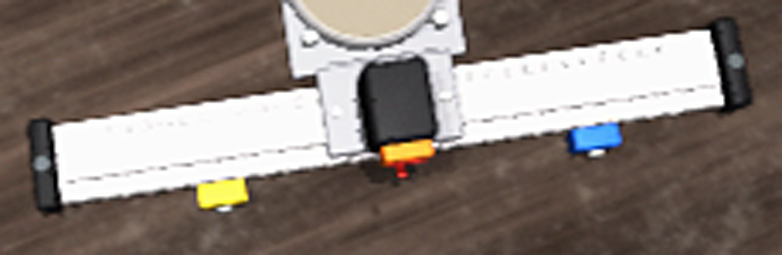

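```bash
cat >> h.py <<'E'
from scipy.spatial.transform import Rotation as Ro
def quat(ax,s=1):  # tool y = s*ax, tool z down
    y=s*np.array([ax[0],ax[1],0]);z=np.array([0,0,-1.]);x=np.cross(y,z)
    return Ro.from_matrix(np.c_[x,y,z]).as_quat()
E
python3 - <<'E'
from h import *
from rig import bot
F={n:dict(np.load(f"pics/{n}0.npz")) for n in("scene","top")};s,T=F["scene"],F["top"]
B=ray(T,418.8,310,.0235);Y=ray(T,310,326,.0235);t=ray(T,362.4,319.6,.0295)
print("blue",B,tri([s,T],[(339.3,336),(418.8,310)]),"yel",Y,"tongue",t,"sep",np.linalg.norm(B-Y))
v=(Y-B)[:2];v/=np.linalg.norm(v);x=np.array([v[1],-v[0]]);
print("v",v,"x",x,"travel",(t-B)[:2]@v)
e1,e2=ray(T,257.6,318.2,.03),ray(T,461.2,288.2,.03);w=(e1-e2)[:2];print("ends len",np.linalg.norm(w),w/np.linalg.norm(w))
mid=(e1+e2)[:2]/2;print("mid",mid,"clip off",(B[:2]-mid)@x, (B[:2]-mid)@v,(Y[:2]-mid)@v)
top=ray(T,245+400/3.4,270+93/3.4,.086);print("block top c",top)
g=top[:2];g=mid+v*((g-mid)@v);print("grip",g)
best=[]
for k in(1,-1):
    q=quat(x,k);j=bot.ik([*g,.19],q);print(k,q.round(3),j)
    if j is not None: best.append((np.abs(np.array(j)-bot.read_q()).max(),k))
k=min(best)[1];bot.move_pose([*g,.19],quat(x,k))
f=bot.grab_frame("wrist");cv2.imwrite("pics/w1.png",f["img"][:,:,::-1]);np.savez("pics/w1.npz",**f)
np.savez("pics/st.npz",v=v,x=x,g=g,k=k)
print(bot.read_time(),bot.read_position(),-f["R"].T@f["t"])
E
```

```text
blue [0.45278878 0.13281761 0.0235    ] [0.45482751 0.13076223 0.01500372] yel [0.39718181 0.31471673 0.0235    ] tongue [0.42115308 0.22766646 0.0295    ] sep 0.19020889442155875
v [-0.29234684  0.95631236] x [0.95631236 0.29234684] travel 0.09995372468780729
ends len 0.35569005096988543 [-0.29377964  0.95587317]
mid [0.44843108 0.2351057 ] clip off -0.025736278812670155 -0.09909332406517125 0.09111557035638754
block top c [0.45183392 0.23622307 0.086     ]
grip [0.44840953 0.23517622]
1 [0.595 0.804 0.    0.   ] [-0.88830363  0.29480717  0.40171299  2.01805247 -0.15091047  0.8566733
 -0.10626848]
-1 [ 0.804 -0.595  0.    -0.   ] [-0.38558285  0.30090038 -0.19230942  1.98602617  0.07473414  0.8612745
  2.82008366]
1.9417 [0.44804584 0.23671529 0.18999214] [0.42479752 0.31052758 0.32454873]
```

View pics/w1.png

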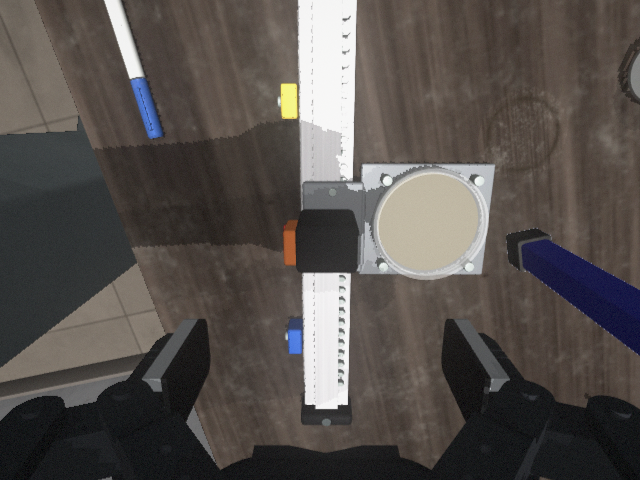

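The wrist view shows the block at (327,240), with its lower edge near row 272. It also shows the button at (290,243), the blue clip at (295,336), the yellow clip at (289,101), and the shelf leg at (525,248), well clear to the +x side. I'll refine the positions from the mask edges.

```bash
python3 - <<'E'
from h import *
f=dict(np.load("pics/w1.npz"));S=np.load("pics/st.npz");v,x=S["v"],S["x"]
img=f["img"];hsv=cv2.cvtColor(img,cv2.COLOR_RGB2HSV)
H["orange"]=((3,150,80),(17,255,255))
for c,roi in(("blue",(270,300,310,370)),("yellow",(270,70,310,130)),("orange",(270,200,310,290))): print(c,blobs(img,c,roi))
m=cv2.inRange(hsv,(0,0,0),(180,255,45));k=np.zeros_like(m);k[195:290,290:368]=255
n,_,s,c=cv2.connectedComponentsWithStats(m&k);i=1+s[1:,4].argmax();print("black",s[i],c[i])
for r in (215,240,262,268): 
    z=np.flatnonzero((m&k)[r]);print(r,z.min(),z.max())
b=blobs(img,"blue",(270,300,310,370))[0][1];y=blobs(img,"yellow",(270,70,310,130))[0][1];o=blobs(img,"orange",(270,200,310,290))[0][1]
P=lambda u,w,z:(lambda p:(round(p@x,4),round(p@v,4)))(ray(f,u,w,z)[:2])
print("blue -y edge",P(b[0]+b[2]/2,b[1]+b[3],.0235),"yellow",P(y[0]+y[2]/2,y[1]+y[3],.0235))
print("block -y edge",P(327,s[i,1]+s[i,3],.086)); z=np.flatnonzero((m&k)[262]);print("block x edges",P(z.min(),262,.086),P(z.max()+1,262,.086))
print("button -x",P(o[0],o[1]+o[3]-5,.081),"-y edge",P(o[0]+5,o[1]+o[3],.081))
t=np.array([.42115,.22767]);g=S["g"];print("top cam: tongue",t@x,t@v,"grip",g@x,g@v,"blue",np.array([.45279,.13282])@x,np.array([.45279,.13282])@v)
w=ray(f,326,422,.03)[:2]; w2=ray(f,328,90,.024)[:2];print("axis dir",(w2-w)/np.linalg.norm(w2-w),v)
E
```

```text
blue [(341, [288, 328, 14, 26], [294.5, 340.9])]
yellow []
orange [(530, [283, 220, 15, 45], [289.6, 242.4])]
black [ 296  210   55   62 1708] [314.91686183 232.1557377 ]
215 299 352
240 296 341
262 296 305
268 297 307Traceback (most recent call last):
  File "<stdin>", line 10, in <module>
IndexError: list index out of range
```

```bash
python3 - <<'E'
from h import *
f=dict(np.load("pics/w1.npz"));S=np.load("pics/st.npz");v,x=S["v"],S["x"]
img=f["img"];hsv=cv2.cvtColor(img,cv2.COLOR_RGB2HSV)
print(hsv[101,289],hsv[265,325],hsv[230,325],hsv[200,325],hsv[268,340:364,2],hsv[255,340:364,2])
H["orange"]=((3,150,80),(17,255,255));H["yellow"]=((18,100,80),(34,255,255))
m=cv2.inRange(hsv,(0,0,0),(180,255,62));k=np.zeros_like(m);k[195:290,290:368]=255
n,_,s,c=cv2.connectedComponentsWithStats(m&k);i=1+s[1:,4].argmax();print("black",s[i])
b=blobs(img,"blue",(270,300,310,370))[0][1];y=blobs(img,"yellow",(270,70,310,130))[0][1];o=blobs(img,"orange",(270,200,310,290))[0][1]
P=lambda u,w,z:(lambda p:(round(p@x,4),round(p@v,4)))(ray(f,u,w,z)[:2])
print(y,"blue -y edge",P(b[0]+b[2]/2,b[1]+b[3],.0235),"yellow",P(y[0]+y[2]/2,y[1]+y[3],.0235))
z=np.flatnonzero((m&k)[258]);print(z.min(),z.max())
print("block -y edge",P(327,s[i,1]+s[i,3],.086),"x edges",P(z.min(),258,.086),P(z.max()+1,258,.086))
print("button -x",P(o[0],o[1]+o[3]-5,.081),"-y edge",P(o[0]+5,o[1]+o[3],.081))
t=np.array([.42115,.22767]);g=S["g"];B=np.array([.45279,.13282]);print("top cam: tongue",t@x,t@v,"grip",g@x,g@v,"blue",B@x,B@v)
w=ray(f,326,422,.03)[:2]; w2=ray(f,328,90,.024)[:2];print("axis dir",(w2-w)/np.linalg.norm(w2-w),v)
E
```

```text
[ 30 116 245] [165  10  52] [15 12 44] [114  11 113] [ 54  57  55  54  56  49  53  51  55  52  52  53  54  55  54  53  57 108
 182 172 147 146 182 176] [ 49  51  49  50  52  50  50  48  48  53  51  53  50  52  52  51  51  78
 106 107 137 175 161 146]
black [ 290  195   69   78 3972]
[280, 83, 19, 36] blue -y edge (np.float64(0.471), np.float64(-0.021)) yellow (np.float64(0.471), np.float64(0.1715))
296 356
block -y edge (np.float64(0.4979), np.float64(0.0784)) x edges (np.float64(0.4784), np.float64(0.0885)) (np.float64(0.5167), np.float64(0.0886))
button -x (np.float64(0.4696), np.float64(0.0853)) -y edge (np.float64(0.4728), np.float64(0.0819))
top cam: tongue 0.4693095542403509 0.09460176371888197 grip 0.49757259692243405 0.09381082271958868 blue 0.4718381796602889 -0.005354317404207526
axis dir [-0.2904638   0.95688598] [-0.29234684  0.95631236]
```

Both cameras put the grip at x' 0.4976, v 0.094. Travel to the blue clip is 0.100–0.103, which means 10 notches. Next: descend and squeeze.

```bash
python3 - <<'E'
from h import *
from rig import bot
S=np.load("pics/st.npz");v,x,k=S["v"],S["x"],S["k"]
g=.4971*x+.0942*v; C=lambda:(bot.read_position()[:2]@x,bot.read_position()[:2]@v,bot.read_position()[2])
q=quat(x,k)
bot.move_linear([*g,.10],rate=.12,rotation=q);bot.hold(.15);print("pos",np.round(C(),4))
print(bot.move_linear([*g,.053],rate=.06,stop_force=8));bot.hold(.15);print("pos",np.round(C(),4),bot.read_ft_force())
bot.command_gripper(.055);bot.hold(.1);F=np.array(bot.read_ft_force());print("55:",bot.read_finger_gap(),F[:2]@x,F[:2]@v,F[2],bot.read_gripper_force())
bot.command_gripper(.03);bot.hold(.2);F=np.array(bot.read_ft_force());print("sq:",bot.read_finger_gap(),F[:2]@x,F[:2]@v,F[2],bot.read_gripper_force(),np.round(C(),4))
f=bot.grab_frame("scene");cv2.imwrite("pics/s2.png",cv2.resize(f["img"][170:370,180:440],None,fx=3,fy=3)[:,:,::-1]);print(bot.read_time())
E
```

```text
pos [0.4977 0.0944 0.1008]
False
pos [0.4974 0.0943 0.0534] [-0.14044047 -0.24814873  0.34025583]
55: 0.05466066385412537 -0.23313633476300105 0.6845881586642993 -0.10385408910205068 0.0
sq: 0.03914660115819175 4.459849532411227 0.010832087783132494 4.669077959016549 62.67061918973923 [0.4986 0.0943 0.0537]
5.1083
```

View pics/s2.png

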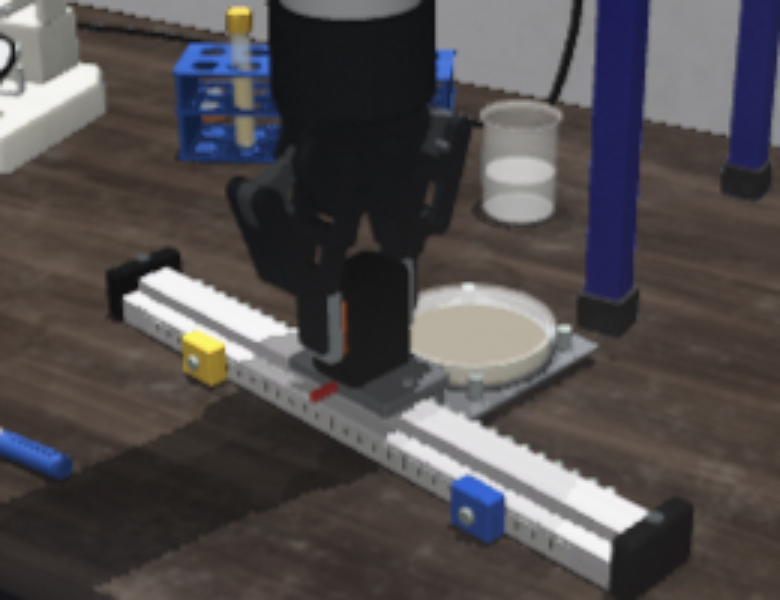

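The crop shows the fingers on the block, the button squeezed in at (345,330), the red tongue at (323,392) and the blue clip at (478,508). The gap is 39 mm, so the button is fully in. Next: slide most of the way, then look again.

```bash
python3 - <<'E'
from h import *
from rig import bot
S=np.load("pics/st.npz");v,x,k=S["v"],S["x"],S["k"]
C=lambda:np.round((bot.read_position()[:2]@x,bot.read_position()[:2]@v,bot.read_position()[2]),4)
p0=bot.read_position();z=.0535
print(bot.move_linear([*(.498*x+(.0943-.02)*v),z],rate=.04,stop_force=25));F=np.array(bot.read_ft_force());print(C(),F[:2]@x,F[:2]@v,F[2],bot.read_finger_gap())
print(bot.move_linear([*(.498*x+(.0943-.098)*v),z],rate=.06,stop_force=25));bot.hold(.15);F=np.array(bot.read_ft_force());print(C(),F[:2]@x,F[:2]@v,F[2],bot.read_finger_gap(),bot.read_time())
P=[]
for n in("scene","top"):
    f=bot.grab_frame(n);np.savez(f"pics/{n}3.npz",**f);roi=dict(top=(380,290,460,340),scene=(290,290,380,370))[n]
    r=blobs(f["img"],"red",roi,4);b=blobs(f["img"],"blue",roi);print(n,r,b)
    sc=6;x0,y0,x1,y1=roi;P.append(cv2.resize(f["img"][y0:y1,x0:x1],(400,400 if n=="scene" else 250),interpolation=cv2.INTER_CUBIC))
P[1]=cv2.copyMakeBorder(P[1],0,150,0,0,cv2.BORDER_CONSTANT);cv2.imwrite("pics/c3.png",np.hstack(P)[:,:,::-1])
E
```

```text
False
[0.4986 0.0741 0.0537] 5.031445628632014 -0.19455121362118133 1.8396639068883471 0.039434889177848216
False
[ 0.4987 -0.0035  0.0537] 5.124608223848918 0.05237270838700048 2.37254619289849 0.03909823707756404 7.3583
scene [(27, [334, 324, 8, 6], [337.6, 326.4])] [(264, [330, 330, 18, 21], [339.3, 339.3])]
top [] [(34, [412, 308, 6, 7], [414.2, 311.5])]
```

View pics/c3.png

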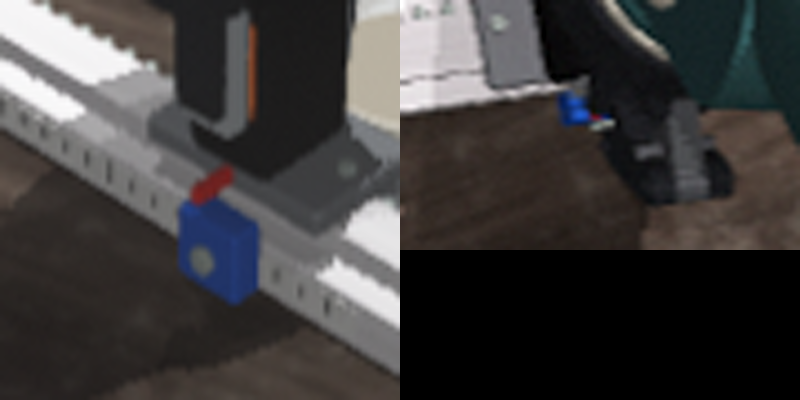

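The scene crop shows the red tongue at about (212,185), just above the blue clip, whose top runs from (182,203) to (238,238). I'll now work out the remaining offset along the rail.

```bash
python3 - <<'E'
from h import *
S=np.load("pics/st.npz");v,x=S["v"],S["x"]
f=dict(np.load("pics/scene3.npz"));hsv=cv2.cvtColor(f["img"],cv2.COLOR_RGB2HSV)
P=lambda u,w,z:np.round((lambda p:(p@x,p@v))(ray(f,u,w,z)[:2]),4)
for z in(.026,.028,.03,.032):print(z,"tongue",P(337.6,326.4,z),"initial",P(287.3,300,z))
m=cv2.inRange(hsv,*H["blue"]);print("V channel");print(np.where(m,hsv[:,:,2],0)[328:354,328:350])
# predicted pixels of clip front-face corners for v centre guesses
R,t,K=f["R"],f["t"],f["mtx"]
for c in(-.0085,-.006,-.0035):
  o=[]
  for dx,dv,z in((-.006,.012,.0235),(-.006,-.012,.0235),(-.006,-.012,0),(-.006,.012,0),(.006,-.012,.0235)):
    X=np.r_[(.4717+dx)*x+(c+dv)*v,z];p=K@(R@X+t);o.append((p[:2]/p[2]).round(1).tolist())
  print(c,o)
E
```

```text
0.026 tongue [ 0.4773 -0.0024] initial [0.4765 0.0966]
0.028 tongue [ 0.4751 -0.0044] initial [0.4743 0.0941]
0.03 tongue [ 0.4729 -0.0064] initial [0.4721 0.0916]
0.032 tongue [ 0.4707 -0.0085] initial [0.4699 0.0891]
V channel
[[  0   0   0   0   0   0   0   0   0   0   0   0   0   0   0   0   0   0
    0   0   0   0]
 [  0   0   0   0   0   0   0   0   0   0   0   0   0   0   0   0   0   0
    0   0   0   0]
 [  0   0   0   0   0   0   0   0   0  85  90  88   0   0   0   0   0   0
    0   0   0   0]
 [  0   0   0 127 129 114  96  92  91  91  89  90  91  92   0   0   0   0
    0   0   0   0]
 [  0   0 103 117 126 122 118 101  92  92  91  90  91  90  90  89   0   0
    0   0   0   0]
 [  0   0   0 104 111 110 105 103  98  94  94  92  93  91  90  90  91   0
    0   0   0   0]
 [  0   0   0 103 104 104 105 107 106 101  98  94  93  93  92  92  91  91
   94   0   0   0]
 [  0   0   0 103 104 103 104 105 106 106 105 101  98  95  94  93  94  97
  102 105   0   0]
 [  0   0   0 103 104 103 104 103 103 105 106 107 104 101  98  97 101 106
  105 104   0   0]
 [  0   0  94 103 103 104 103 104 
[... 1113 characters left out ...]
 0   0   0   0   0  81 100 114 108  90   0
    0   0   0   0]
 [  0   0   0   0   0   0   0   0   0   0   0   0   0  74  90  86   0   0
    0   0   0   0]
 [  0   0   0   0   0   0   0   0   0   0   0   0   0   0   0   0   0   0
    0   0   0   0]
 [  0   0   0   0   0   0   0   0   0   0   0   0   0   0   0   0   0   0
    0   0   0   0]
 [  0   0   0   0   0   0   0   0   0   0   0   0   0   0   0   0   0   0
    0   0   0   0]]
-0.0085 [[328.4, 329.8], [341.7, 337.0], [341.5, 351.8], [328.4, 344.3], [347.9, 333.2]]
-0.006 [[327.1, 329.0], [340.3, 336.3], [340.1, 351.0], [327.1, 343.6], [346.5, 332.5]]
-0.0035 [[325.7, 328.3], [338.9, 335.5], [338.7, 350.2], [325.7, 342.8], [345.0, 331.7]]
```

All views put the total travel at 100–103 mm, so the 10th notch (100 mm) is the nearest. I'll go there, release, retract and check with an unobstructed view.

```bash
python3 - <<'E'
from h import *
from rig import bot
S=np.load("pics/st.npz");v,x,k=S["v"],S["x"],S["k"]
C=lambda:np.round((bot.read_position()[:2]@x,bot.read_position()[:2]@v,bot.read_position()[2]),4)
print(bot.move_linear([*(.498*x-.0060*v),.0535],rate=.03,stop_force=25));bot.hold(.2);print(C(),bot.read_finger_gap())
bot.command_gripper(.068);bot.hold(.2);print(C(),bot.read_finger_gap(),bot.read_ft_force())
bot.move_linear([*(.498*x-.0060*v),.14],rate=.12)
bot.move_linear([*(.47*x+.22*v),.25],rate=.25);bot.hold(.2)
P=[]
for n in("scene","top"):
    f=bot.grab_frame(n);np.savez(f"pics/{n}4.npz",**f);roi=dict(top=(380,270,460,340),scene=(290,270,390,370))[n]
    print(n,blobs(f["img"],"red",roi,4),blobs(f["img"],"blue",roi))
    x0,y0,x1,y1=roi;P.append(cv2.resize(f["img"][y0:y1,x0:x1],(400,400 if n=="scene" else 350),interpolation=cv2.INTER_CUBIC))
P[1]=cv2.copyMakeBorder(P[1],0,50,0,0,cv2.BORDER_CONSTANT);cv2.imwrite("pics/c4.png",np.hstack(P)[:,:,::-1]);print(bot.read_time())
E
```

```text
False
[ 0.4987 -0.0057  0.0537] 0.03933104308421702
[ 0.4981 -0.006   0.0536] 0.06798971842600011 [0.17644566 0.11454965 0.58986412]
scene [(28, [335, 324, 8, 7], [338.4, 327.0]), (10, [333, 307, 10, 5], [337.5, 309.0]), (9, [333, 302, 9, 5], [337.0, 304.2])] [(259, [330, 330, 18, 21], [339.4, 339.4])]
top [(6, [419, 309, 2, 4], [419.5, 310.3])] [(40, [412, 308, 7, 7], [414.6, 311.4]), (24, [422, 309, 6, 5], [424.5, 311.0])]
10.8333
```

View pics/c4.png

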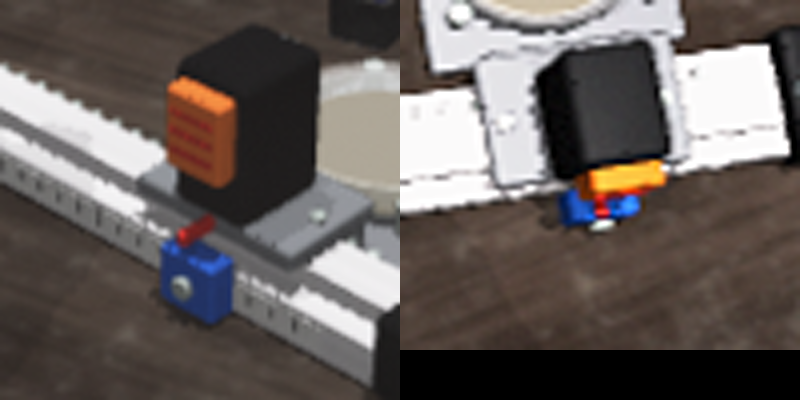

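The top crop shows the tongue at (602,205), centred on the blue clip, which spans 560–640 with its screw at 601. The scene crop shows the tongue pointing at the clip's middle and the button standing out. One quick numeric check that the button is fully out compares its size with the initial views.

```bash
python3 - <<'E'
from h import *
S=np.load("pics/st.npz");v,x=S["v"],S["x"]
H["o"]=((3,150,100),(28,255,255))
for n,roi in(("top0",(345,305,385,325)),("top4",(405,290,445,315))):
    f=dict(np.load(f"pics/{n}.npz"));m=cv2.inRange(cv2.cvtColor(f["img"],cv2.COLOR_RGB2HSV),*H["o"]);x0,y0,x1,y1=roi
    p=np.argwhere(m[y0:y1,x0:x1])[:,::-1]+[x0,y0];q=np.array([ray(f,*u,.081)[:2] for u in p])
    print(n,len(p),"x' range",np.percentile(q@x,[2,50,98]).round(4),"v",np.percentile(q@v,[2,50,98]).round(4))
E
```

```text
top0 90 x' range [0.47   0.4746 0.479 ] v [0.0834 0.0954 0.1067]
top4 92 x' range [0.4702 0.4743 0.4791] v [-0.0161 -0.0037  0.0104]
```

The button reads fully out, with the same extent as at the start, so the carrier is locked in the notch.

```bash
python3 -c "
from rig import bot
print(bot.hand_in(),bot.read_time())"
```

```text
the job is handed in; nothing more can be done
the job is handed in; nothing more can be done
```

The job is handed in: the carrier sits in the notch 100 mm along the rail, with the red tongue within about 1 mm of the blue clip's middle, the button sprung fully out, and the beaker untouched.

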